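# Turn a carrier tray and slide it home in its dock

### The job

The white carrier tray lies on the bench the wrong way round. Turn it end for end and, keeping it roughly level, slide it narrow nose first between the dock's guide rails, under the clear cover, and gently push it fully home until it rests against the hidden stop, without forcing the stop back. Leave it there, let go, and do not disturb the yellow tote, the bottle or the box of wipes.

Things in the scene. Friction and masses are not known exactly. Their poses are not given: they have to be found in the camera images.
- tray_center (a point): White open carrier tray, 170 x 84 mm, walls 40 high and 4 thick, floor 5, about 0.35 kg, balancing at its middle. Point mid-length, 25 mm above its underside; +x points to the nose, y across, z up. Here a grip wall crosses the tray from side wall to side wall, 14 thick (x), its top 50 above the underside, with 68 mm free before and behind it. Starts flat on the bench, nose roughly away from the dock.
- tray_nose (a point): Middle of the outer face of the tray's narrow end, the nose (84 mm wide, end wall 34 mm high), 85 mm along +x from tray_center, 25 mm above the underside; axes as the tray.
- tray_plate (a point): Middle of the outer face of the tray's wide end, 85 mm along -x from tray_center, 25 mm above the underside; axes as the tray. This end is a plate 120 mm wide, 50 mm high, 10 mm thick: too wide for the rails, good to push or pinch from above.
- dock: Fixed metal dock with two guide rails. Origin on the bench below the middle of the mouth where the rails begin; +x runs into the dock along the rails, z up. Base plate 130 mm wide, top at z = 8 mm, from x = -60 (open apron) to 200 mm; the tray slides on it. Rails are 88 mm apart from x = 30 mm on (2 mm play each side) and flare to 98 mm at the mouth; flares reach z = 40 mm.
- dock_cover (a point): Middle of the front edge of the dock's clear cover, on its top, 70 mm above the bench; axes as the dock. The cover runs from x = 30 to 170 mm of the dock, its underside 66 mm above the bench: the tray passes below it, but fingers at the grip wall do not, so let go and push the tray by its end plate.
- home_pin (a joint): Pin sticking 6 mm out of the stop's face, in m: 0 out, 0.006 pressed flush by the tray's nose (under 0.5 N). The stop is between the rails under the cover, its face at x = 140 to 156 mm of the dock, at a depth that changes every time and is not told: feel for it. Tray home = nose face on the stop; its end plate is then still 4 to 20 mm short of the mouth.
- stop (a joint): How far the stop has been forced back against its overload spring, in m: 0 at rest; it gives way above about 30 N of push (1 N more for each mm) and springs back. It must not be forced back by 3 mm.
- tote: Bystander: yellow open plastic box 110 x 180 x 80 mm, origin under its centre.
- wash_bottle: Bystander: white bottle, 64 mm across, 150 mm high, origin under its centre.
- wipes: Bystander: pale box 120 x 100 x 70 mm, origin under its centre.
There are look-alikes about, which are no part of the job. What is shaped like the part that bears tray_center but purple is not meant.

How it is judged (in metres and radians):
At the end, for the whole second after the job is handed in: The tray lies flat and still on the dock's base plate, nose first between the rails, pushed home: its nose within 2 mm of the stop (home pin pressed in by more than 4 of its 6 mm) (value of joint home_pin above 0.004 m and x of tray_nose in the frame of dock above 0.13 m and y of tray_nose in the frame of dock between -0.006 and 0.006 m and height (world z) of tray_center below 0.037 m and angle between tray_center's own z axis and vertical below 0.05 rad and linear speed of tray below 0.01 m/s); the robot touches nothing.
It fails at once if the stop is forced back by 3 mm or more (value of joint stop above 0.003 m).
It fails at once if the tray is tipped by more than 30 degrees (angle between tray_center's own z axis and vertical above 0.52 rad).
It fails at once if a bystander is moved by more than 30 mm (distance of any of tote, wash_bottle, wipes from where it was at the start of the episode above 0.03 m).
It also fails if it takes over 64 s, if anything falls off the work surface, if the arm or the gripper's body presses on something with over 40 N, if the wrist force passes 120 N, or if a joint passes its speed limit or range.

### The arm

A 6-joint arm with a two-finger parallel gripper is mounted at the origin on the work surface. World frame = base frame: x ahead of the robot, y to its left, z up, the work surface at z = 0. Lengths are in mm, angles in rad, forces in N, time in s.
With the tool pointing down it reaches from about 350 to 975 mm from the base axis. Payload 7.1 kg.
Tool frame: the origin (TCP) lies at the very end of the fingers, on their centre line; the grasp point (between the pads) lies 19 mm behind it; y points along the fingers, x is the direction in which the jaws open and shut, and the axes are right-handed (so a half turn about y gives the same grasp; the last joint's range is limited). The gripper opens to 88 mm and grips with 3 to 60 N. Pads are 20 mm wide; open, the fingers measure 115 mm over their backs; the gripper's body (75 mm by 178 mm) begins 61 mm behind the grasp point.
Start: joints at [-1.241, 0.423, 1.63, -0, 1.089, -0.019], TCP at [213.623, -587.341, 222.675] pointing down, gripper open.
Joint ranges: [-3, 3], [-0.9, 2.11], [0.09, 2.58], [-1.31, 4.45], [0.11, 2.69], [-2.54, 2.54]. Speed limits (rad/s): [2.39, 2.39, 3.01, 3.14, 3.14, 3.14].

### API

Orientations are given as a unit quaternion [w, x, y, z].
In Python, from plant import * gives the robot as it stands.
- The arm moves only by the tool drive_tool, never from a script. Its argument "deltas" is a list that holds one entry, the list of rows, each a list of 7 numbers: the shift along the tool's x, y, z in mm, then the turn, a rotation vector about the tool's x, y, z in rad, then the finger opening in mm, from 0 to 87.8. A call has 1 to 8 rows; each row shifts and turns the commanded pose from where the row before left it, along the tool's axes as they then stand; what a row does not reach is not made up. A row lasts 1/12 s, in which the tool goes at most 41.7 mm and 7.16 degrees, less where a joint would pass 70% of its speed; a pose out of reach is approached as far as the arm can. A call is refused whole if a number of a shift passes 41.7 or a number of a turn 0.125, either way. A call with a gripper value outside its range is refused whole. The fingers move at their own pace and stop on an object; the grip force is fixed at half the most. Time passes only in rows, so rows that do not move let the fingers close. It gives the time, the measured TCP pose, the force and the opening at its end, in the units of the state.
- state(): the state, without advancing time (a new reading comes with each control period).
- read_camera(name): name is "side" or "top"; returns a dict with "image" (384x512x3 uint8, red, green, blue), "fx", "fy", "cx", "cy" (pixels), "D" ([k1, k2, p1, p2, k3] as OpenCV has them; the pictures are not rectified), "extrinsics" (4x4, takes a point from world to camera coordinates). Camera axes: x right, y down, z forward; pixel columns grow to the right and rows downward; lengths in mm; the calibration is good to about 2 mm. A picture is of the moment at which its call begins. There is no depth.
- finish_job(): hands the job in, once; it reports no verdict.
The state is a dict: "time": time; "joint_pos": joint angles; "joint_velocities": joint speeds; "joint_torque": joint torques, N m; "position": TCP position; "tcp_rot": TCP orientation; "contact_force": force on the tool from outside, world axes, zero at the start; "ft_torque": the same for the moment, N m; "gripper_width": finger opening in mm.
Only numpy, scipy, OpenCV 4.12 (cv2) and the standard library are available. Lean on these libraries where they do the work, as an engineer would, in place of code of your own. Each camera call takes 0.05 s, during which the arm holds its last target.

## Working session

There is one attempt and no reset: what is moved stays moved. The work goes in short steps, Python scripts to look and compute and a tool call to move; the robot and the scene stay as the last step left them, time stands still between calls to the robot, and variables do not carry over. Pictures are saved under pics/ and viewed, and the job is handed in when it is done.

Besides the shell and the picture viewer there is one more tool, called as name([rows], argument=value, ...), one row to a line, values as JSON. drive_tool: Moves the arm, as the interface text tells. Its arguments: {"type":"object","properties":{"deltas":{"type":"array","items":{"type":"array","items":{"type":"array","items":{"type":"number"}}}}},"required":["deltas"]}

```bash
ls; mkdir -p pics; cat > h.py <<'E'
from plant import *
import numpy as np, cv2
def cam(n):
    c=read_camera(n); c["K"]=np.array([[c["fx"],0,c["cx"]],[0,c["fy"],c["cy"]],[0,0,1.]]); c["D"]=np.array(c["D"],float); c["E"]=np.array(c["extrinsics"],float); return c
def ray(c,uv):
    p=cv2.undistortPoints(np.array(uv,float).reshape(-1,1,2),c["K"],c["D"]).reshape(-1,2)
    d=np.c_[p,np.ones(len(p))]@c["E"][:3,:3]; o=-c["E"][:3,:3].T@c["E"][:3,3]; return o,d
def onz(c,uv,z):
    o,d=ray(c,uv); return o+d*((z-o[2])/d[:,2])[:,None]
def proj(c,P):
    return cv2.projectPoints(np.array(P,float).reshape(-1,1,3),cv2.Rodrigues(c["E"][:3,:3])[0],c["E"][:3,3],c["K"],c["D"])[0].reshape(-1,2)
def save(c,name,box=None,s=1):
    im=c["image"][:,:,::-1]
    if box: im=im[box[1]:box[3],box[0]:box[2]]
    cv2.imwrite("pics/"+name,cv2.resize(im,None,fx=s,fy=s,interpolation=cv2.INTER_CUBIC))
E
python3 - <<'E'
from h import *
for n in("side","top"):
    c=cam(n); save(c,n+"0.png",None,1.5); print(n,-c["E"][:3,:3].T@c["E"][:3,3],c["E"][:3,:3].round(2).tolist())
print(state())
E
```

```text
pics
side [316.61648551 565.52345588 629.35605078] [[-0.97, -0.26, -0.01], [-0.15, 0.6, -0.79], [0.21, -0.76, -0.62]]
top [ 297.92983311 -105.66578807 1057.18114879] [[-0.02, -1.0, 0.0], [-0.98, 0.02, -0.21], [0.21, -0.01, -0.98]]
{'time': 0.1, 'joint_pos': array([-1.24100913e+00,  4.23740625e-01,  1.63060907e+00,  1.99343950e-05,
        1.08860434e+00, -1.89857537e-02]), 'joint_velocities': array([-0.00120841, -0.00079469, -0.00134177, -0.00126206,  0.00082305,
       -0.00084475]), 'joint_torque': array([ 4.31592980e-04, -5.45613348e+01, -2.74326146e+01,  6.45690970e-02,
        1.87902135e-02, -3.30635794e-05]), 'position': array([ 213.46533842, -586.88086032,  221.99606207]), 'tcp_rot': array([ 0.57945516, -0.57887794,  0.40605244, -0.40528195]), 'contact_force': array([ 0.24169803,  0.39088114, -0.21151696]), 'ft_torque': array([ 0.01624108, -0.00440275, -0.01069782]), 'gripper_width': 87.76361358513549}
```

View pics/side0.png

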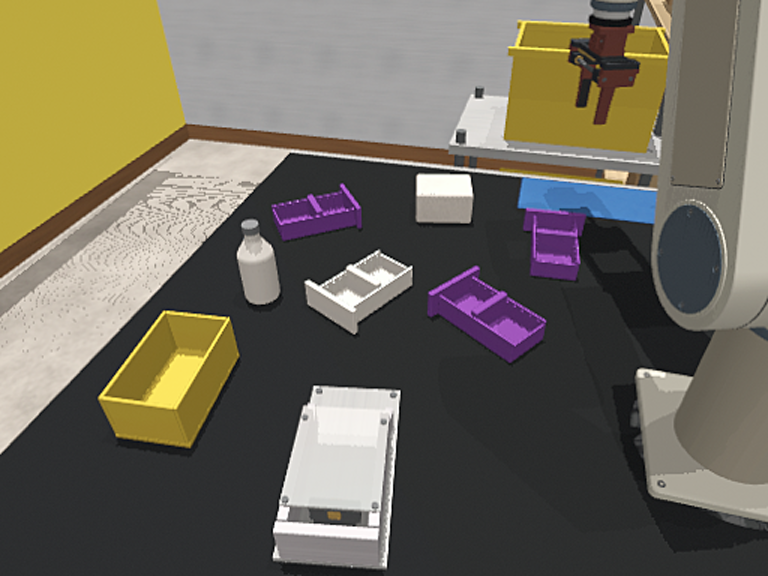

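View pics/top0.png

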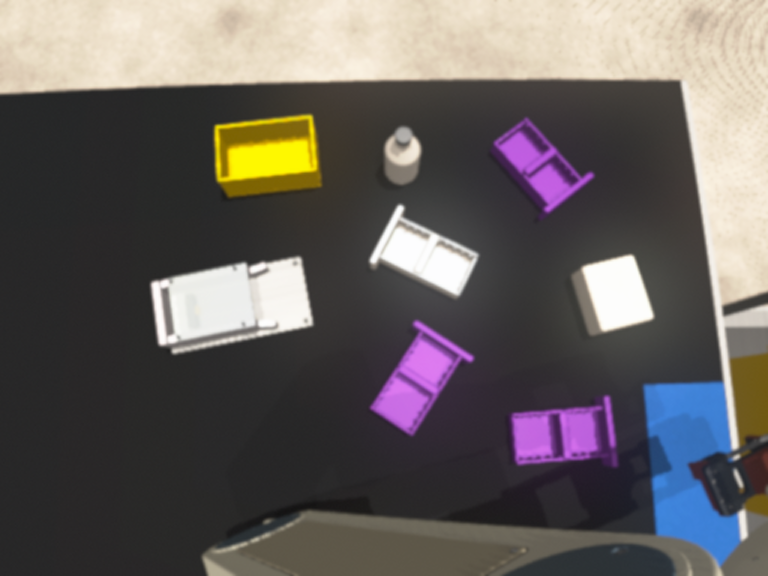

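One tray is white, at top (425,250) and side (358,290) in the 1.5x pictures. Three similar ones are purple, at top (540,165), (420,378) and (563,435), so those are decoys. The white part at top (235,305) is the dock, with its mouth to the right. I'll enlarge the tray and the dock to confirm.

```bash
python3 - <<'E'
from h import *
c=cam("top"); save(c,"t1.png",(90,120,330,245),3.3)
np.save("ti.npy",c["image"])
s=cam("side"); save(s,"s1.png",(170,150,290,385),2.5)
E
```

```text
(no output)
```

View pics/t1.png

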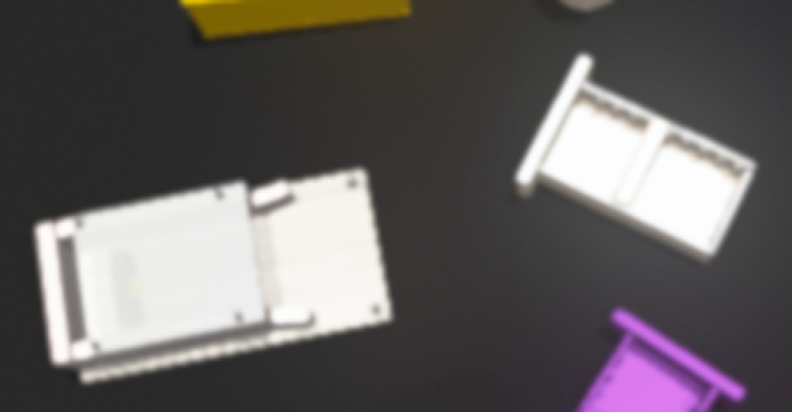

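View pics/s1.png

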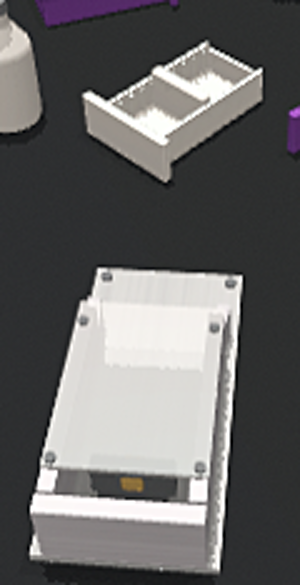

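```bash
python3 - <<'E'
from h import *
t=cam("top"); s=cam("side")
T=lambda p,z:onz(t,np.array(p)/3.3+[90,120]-[0.35,0.35],z).round(1).tolist()
S=lambda p,z:onz(s,np.array(p)/2.5+[170,150]-[.3,.3],z).round(1).tolist()
print("plate outer T",T([[577,55],[517,187]],50),"S",S([[84,95],[165,170]],50))
print("plate mid top T",T([[585,58],[525,190]],50))
print("nose T z34",T([[755,162],[714,258]],34),"S",S([[207,42],[263,69]],34))
print("grip T",T([[660,118],[628,205]],50),"S",S([[155,70],[210,100]],50))
print("apron T",T([[364,170],[392,319]],8),"S",S([[95,268],[244,275]],8))
print("back  T",T([[80,380]],8),"S",S([[30,570],[220,572]],8))
print("cover front T",T([[245,182],[270,325]],70),"S",S([[82,304],[229,314]],70))
print("cover screws T",T([[220,193],[239,317],[79,223],[96,346]],70),"S",S([[84,321],[214,327],[50,457],[200,467]],70))
print("apron screws T",T([[352,183],[376,310]],8),"S",S([[107,277],[231,283]],8))
print("flare tips T",T([[290,185],[312,318]],40))
E
```

```text
plate outer T [[658.9, -135.8, 50.0], [546.7, -84.3, 50.0]] S [[656.7, -137.4, 50.0], [539.5, -47.0, 50.0]]
plate mid top T [[656.1, -142.4, 50.0], [544.1, -90.8, 50.0]]
nose T z34 [[568.3, -282.0, 34.0], [487.9, -244.0, 34.0]] S [[566.1, -286.8, 34.0], [491.7, -250.6, 34.0]]
grip T [[603.0, -202.8, 50.0], [530.0, -174.0, 50.0]] S [[599.1, -198.2, 50.0], [527.5, -161.7, 50.0]]
apron T [[574.5, 46.4, 8.0], [446.5, 21.7, 8.0]] S [[576.4, 49.8, 8.0], [445.3, 24.1, 8.0]]
back  T [[400.0, 280.9, 8.0]] S [[521.2, 313.5, 8.0], [398.1, 282.1, 8.0]]
cover front T [[550.2, 132.8, 70.0], [434.7, 109.7, 70.0]] S [[546.8, 138.7, 70.0], [434.1, 119.3, 70.0]]
cover screws T [[541.6, 152.6, 70.0], [441.4, 134.2, 70.0], [519.2, 265.8, 70.0], [420.4, 246.7, 70.0]] S [[539.1, 153.8, 70.0], [441.9, 134.2, 70.0], [518.9, 266.1, 70.0], [420.5, 247.5, 70.0]]
apron screws T [[563.3, 56.4, 8.0], [454.3, 35.1, 8.0]] S [[562.2, 57.1, 8.0], [454.1, 36.0, 8.0]]
flare tips T [[554.6, 102.7, 40.0], [444.0, 82.4, 40.0]]
```

```bash
cat >> h.py <<'E'
from scipy.spatial.transform import Rotation as R
DA=np.radians(100.6); DO=np.array([499.4,94.5]); DX=np.array([np.cos(DA),np.sin(DA)]); DY=np.array([-DX[1],DX[0]])
def pose():
    s=state(); q=s["tcp_rot"]; r=R.from_quat([q[1],q[2],q[3],q[0]]); return s,np.array(s["position"]),r.as_matrix()
def info():
    s,p,M=pose(); d=p[:2]-DO
    print("t %.2f p %s yawx %.2f tilt %.2f dock(%.1f %.1f) F %s w %.1f j %s"%(s["time"],p.round(1),np.degrees(np.arctan2(M[1,0],M[0,0])),np.degrees(np.arccos(-M[2,1])),d@DX,d@DY,np.array(s["contact_force"]).round(1),s["gripper_width"],np.array(s["joint_pos"]).round(3)))
def go(x,y,z,yaw):
    "remaining shift in tool axes, and turn about tool y"
    s,p,M=pose(); a=np.degrees(np.arctan2(M[1,0],M[0,0])); d=(yaw-a+180)%360-180
    print("world delta",(np.array([x,y,z])-p).round(1),"tool delta",(M.T@(np.array([x,y,z])-p)).round(1),"turn about tool y (rad) %.3f"%-np.radians(d))
E
python3 - <<'E'
from h import *
info(); s,p,M=pose(); print(M.round(3))
go(565.4,-186.5,120,-115.3); go(565.4,-186.5,120,64.7)
c=cam("top"); print("bottle",onz(c,np.array([[402,182],[403,134]])/1.5,0),onz(c,np.array([[403,134]])/1.5,150),"wipes",onz(c,np.array([[613,295]])/1.5,70),"tote",onz(c,np.array([[267,140]])/1.5,80))
E
```

```text
t 0.30 p [ 213.6 -587.2  222.4] yawx -70.02 tilt 0.03 dock(-617.5 406.3) F [ 0.4  0.2 -0.2] w 88.0 j [-1.241  0.423  1.63   0.     1.089 -0.019]
[[ 0.342 -0.     0.94 ]
 [-0.94   0.001  0.342]
 [-0.001 -1.     0.   ]]
world delta [ 351.8  400.7 -102.4] tool delta [-256.2  102.6  467.6] turn about tool y (rad) 0.790
world delta [ 351.8  400.7 -102.4] tool delta [-256.2  102.6  467.6] turn about tool y (rad) -2.351
bottle [[ 722.66051708 -148.58849522    0.        ]
 [ 824.26360643 -153.27672168    0.        ]] [[ 749.5838166  -146.52136092  150.        ]] wipes [[ 478.7905927 -511.2486627   70.       ]] tote [[777.8886865   99.64820793  80.        ]]
```

White tray confirmed. Its centre is at about (565,-187) with the nose at -115.3°. The dock mouth is at about (499,95) with its axis at 100.6°. I'll approach high first.

drive_tool([
  [[-18,0,33,0,0.05,0,50],[-18,0,33,0,0,0,50],[-18,0,33,0,0,0,50],[-18,0,33,0,0,0,50],[-18,0,33,0,0,0,50],[-18,0,33,0,0,0,50],[-18,0,33,0,0,0,50],[-18,0,33,0,0,0,50]],
])

```text
time: 1.02
position: [423.2, -369.3, 222.9]
tcp_rot: [0.569, -0.569, 0.42, -0.42]
contact_force: [0.1, -0.0, 0.1]
gripper_width: 50.1
```

drive_tool([
  [[-18,0,33,0,0,0,50],[-18,0,33,0,0,0,50],[-18,0,33,0,0,0,50],[-18,0,33,0,0,0,50],[0,0,0,0,0.12,0,50],[0,0,0,0,0.12,0,50],[0,0,0,0,0.12,0,50],[0,0,0,0,0.12,0,50]],
])

```text
time: 1.68
position: [527.4, -262.6, 222.6]
tcp_rot: [0.451, -0.451, 0.544, -0.544]
contact_force: [-0.5, -0.3, 0.4]
gripper_width: 50.1
```

```bash
python3 - <<'E'
from h import *
info(); go(565.4,-186.5,120,-115.3)
E
```

```text
t 1.68 p [ 527.4 -262.6  222.6] yawx -100.67 tilt 0.01 dock(-356.1 38.2) F [-0.5 -0.3  0.4] w 50.1 j [-0.482  0.371  1.711 -0.     1.059  1.275]
world delta [  38.    76.1 -102.6] tool delta [-81.8 102.6  23.3] turn about tool y (rad) 0.255
```

drive_tool([
  [[-20,15,6,0,0,0,50],[-20,15,6,0,0,0,50],[-20,15,6,0,0,0,50],[-21,15,6,0,0,0,50],[0,10,0,0,0.085,0,50],[0,10,0,0,0.085,0,50],[0,10,0,0,0.085,0,50],[0,0,0,0,0,0,50]],
])

```text
time: 2.35
position: [564.2, -187.0, 130.8]
tcp_rot: [0.378, -0.38, 0.598, -0.596]
contact_force: [-0.6, 0.1, -0.3]
gripper_width: 50.2
```

```bash
python3 - <<'E'
from h import *
info(); go(565.4,-186.5,70,-115.3)
s=cam("side"); save(s,"s2.png",(170,100,330,240),4)
t=cam("top"); save(t,"t2.png",(200,100,340,220),4)
E
```

```text
t 2.35 p [ 564.2 -187.   130.8] yawx -115.14 tilt 0.19 dock(-288.6 -11.9) F [-0.6  0.1 -0.3] w 50.2 j [-0.34   0.498  1.758  0.     0.889  1.669]
world delta [  1.2   0.5 -60.8] tool delta [-1.  60.8  1.1] turn about tool y (rad) 0.003
```

View pics/s2.png

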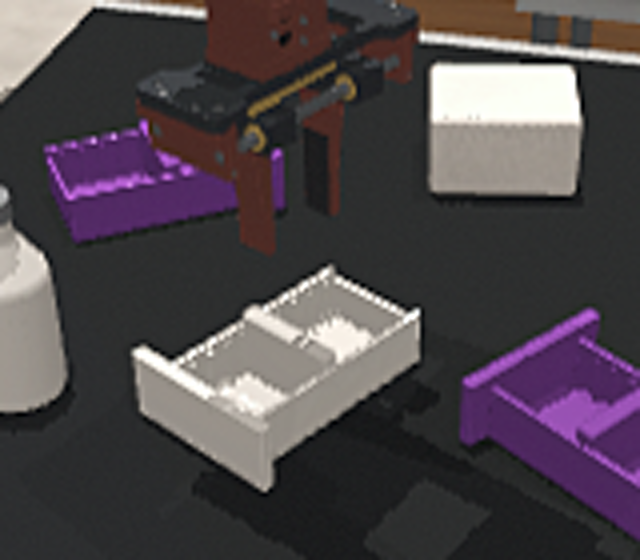

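View pics/t2.png

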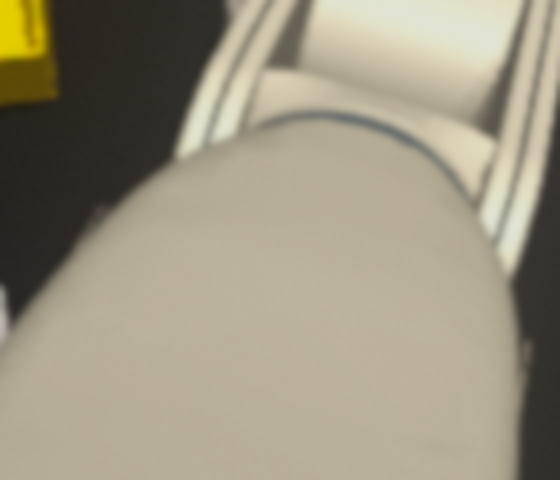

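The side view shows the open jaws lined up along the tray's length above its grip wall, which runs from about (250,315) to (330,355) in the crop. The arm blocks the top camera. Going down.

drive_tool([
  [[-1,20,1,0,0,0,50],[0,20,0,0,0,0,50],[0,20,0,0,0,0,50],[0,15,0,0,0,0,50],[0,15,0,0,0,0,50],[0,15,0,0,0,0,50],[0,12,0,0,0,0,50],[0,0,0,0,0,0,50]],
])

```text
time: 3.12
position: [565.7, -187.0, 14.1]
tcp_rot: [0.38, -0.381, 0.597, -0.595]
contact_force: [-1.0, -0.0, 0.6]
gripper_width: 50.0
```

```bash
python3 - <<'E'
from h import *
info()
s=cam("side"); save(s,"s3.png",(170,100,330,240),4)
E
```

```text
t 3.12 p [ 565.7 -187.    14.1] yawx -114.92 tilt 0.15 dock(-288.9 -13.3) F [-1.  -0.   0.6] w 50.0 j [-0.339  0.679  1.787  0.     0.678  1.666]
```

View pics/s3.png

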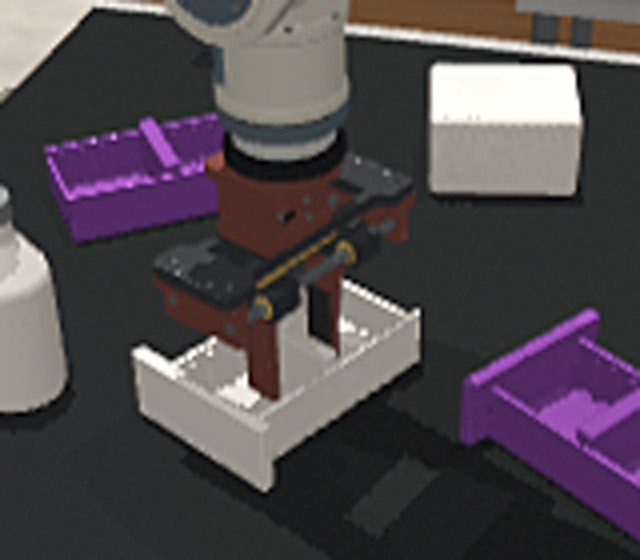

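The fingers straddle the grip wall inside the tray, at (265,390) and (325,340) in the crop. Closing.

drive_tool([
  [[0,0,0,0,0,0,35],[0,0,0,0,0,0,25],[0,0,0,0,0,0,15],[0,0,0,0,0,0,8],[0,0,0,0,0,0,8],[0,0,0,0,0,0,8],[0,0,0,0,0,0,8],[0,0,0,0,0,0,8]],
])

```text
time: 3.83
position: [567.0, -187.1, 16.2]
tcp_rot: [-0.38, 0.38, -0.596, 0.597]
contact_force: [0.9, 2.3, 5.0]
gripper_width: 13.8
```

drive_tool([
  [[0,-3,0,0,0,0,8],[0,-8,0,0,0,0,8],[0,-12,0,0,0,0,8],[0,-15,0,0,0,0,8],[0,-17,0,0,0,0,8],[0,-20,0,0,0,0,8],[0,-15,0,0,0,0,8],[0,-5,0,0,0,0,8]],
])

```text
time: 4.5
position: [568.0, -187.8, 113.9]
tcp_rot: [-0.381, 0.379, -0.595, 0.598]
contact_force: [0.1, -0.2, -3.1]
gripper_width: 13.9
```

```bash
python3 - <<'E'
from h import *
info(); p=DO-115*DX; print(p); go(p[0],p[1],110,100.6)
s=cam("side"); save(s,"s4.png",(140,80,340,240),3.5)
E
```

```text
t 4.50 p [ 568.  -187.8  113.9] yawx -114.99 tilt 0.24 dock(-290.1 -15.5) F [ 0.1 -0.2 -3.1] w 13.9 j [-0.339  0.524  1.762 -0.     0.851  1.668]
[520.55440532 -18.53756515]
world delta [-47.4 169.3  -3.9] tool delta [-133.4    3.5 -114.5] turn about tool y (rad) 2.520
```

View pics/s4.png

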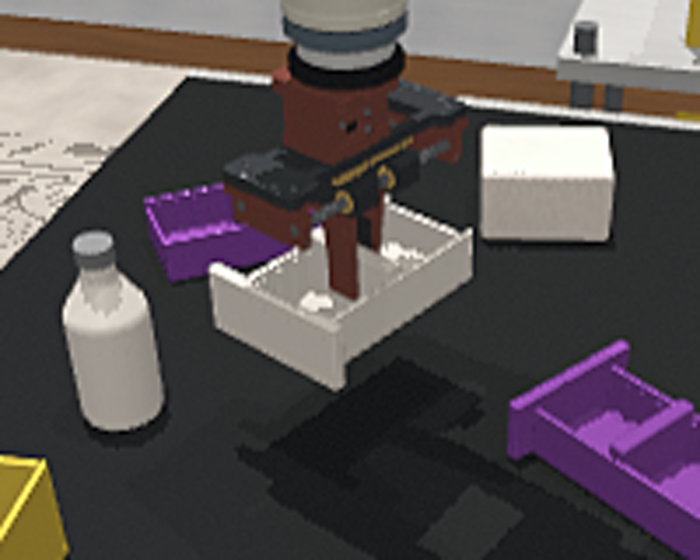

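Gripped (13.8 mm) and level. I'll move it clear of the bottle, then turn it.

drive_tool([
  [[-10,0,-8,0,0,0,8],[-20,0,-17,0,0,0,8],[-25,0,-21,0,0,0,8],[-25,0,-21,0,0,0,8],[-25,0,-22,0,0,0,8],[-18,0,-16,0,0,0,8],[-10,0,-9,0,0,0,8],[0,0,0,0,-0.06,0,8]],
])

```text
time: 5.22
position: [517.4, -15.9, 109.8]
tcp_rot: [0.398, -0.399, 0.585, -0.583]
contact_force: [0.1, -0.6, -3.2]
gripper_width: 13.9
```

drive_tool([
  [[0,0,0,0,-0.1,0,8],[0,0,0,0,-0.12,0,8],[0,0,0,0,-0.12,0,8],[0,0,0,0,-0.12,0,8],[0,0,0,0,-0.12,0,8],[0,0,0,0,-0.12,0,8],[0,0,0,0,-0.12,0,8],[0,0,0,0,-0.12,0,8]],
])

```text
time: 5.88
position: [519.0, -18.6, 110.0]
tcp_rot: [-0.62, 0.621, -0.34, 0.339]
contact_force: [-0.9, 0.7, -2.8]
gripper_width: 13.9
```

drive_tool([
  [[0,0,0,0,-0.12,0,8],[0,0,0,0,-0.12,0,8],[0,0,0,0,-0.12,0,8],[0,0,0,0,-0.12,0,8],[0,0,0,0,-0.12,0,8],[0,0,0,0,-0.12,0,8],[0,0,0,0,-0.12,0,8],[0,0,0,0,-0.12,0,8]],
])

```text
time: 6.55
position: [519.0, -18.6, 110.0]
tcp_rot: [-0.707, 0.707, -0.015, 0.014]
contact_force: [-0.2, 0.5, -3.3]
gripper_width: 14.1
```

drive_tool([
  [[0,0,0,0,-0.12,0,8],[0,0,0,0,-0.12,0,8],[0,0,0,0,-0.12,0,8],[0,0,0,0,-0.12,0,8],[0,0,0,0,-0.12,0,8],[0,0,0,0,-0.12,0,8],[0,0,0,0,-0.12,0,8],[0,0,0,0,-0.12,0,8]],
])

```text
time: 7.22
position: [519.0, -18.6, 110.0]
tcp_rot: [0.634, -0.634, -0.313, 0.314]
contact_force: [0.0, -0.3, -2.6]
gripper_width: 13.9
```

```bash
python3 - <<'E'
from h import *
info(); p=DO-115*DX; go(p[0],p[1],110,100.6)
E
```

```text
t 7.22 p [519.  -18.6 110. ] yawx 52.64 tilt 0.07 dock(-114.8 1.6) F [ 0.  -0.3 -2.6] w 13.9 j [-0.059  0.438  1.936 -0.     0.769 -0.977]
world delta [1.6 0.1 0. ] tool delta [ 1.  -0.  -1.2] turn about tool y (rad) -0.837
```

drive_tool([
  [[0,0,0,0,-0.12,0,8],[0,0,0,0,-0.12,0,8],[0,0,0,0,-0.12,0,8],[0,0,0,0,-0.12,0,8],[0,0,0,0,-0.12,0,8],[0,0,0,0,-0.12,0,8],[0,10,0,0,-0.117,0,8],[0,10,0,0,0,0,8]],
])

```text
time: 7.88
position: [519.6, -18.7, 90.2]
tcp_rot: [-0.452, 0.452, 0.544, -0.544]
contact_force: [0.9, 0.7, -2.7]
gripper_width: 13.7
```

```bash
python3 - <<'E'
from h import *
info(); p=DO-115*DX; go(p[0],p[1],90,100.6)
s=cam("side"); save(s,"s5.png",(150,120,310,385),2.2)
t=cam("top"); save(t,"t5.png",(80,100,320,260),3.3)
E
```

```text
t 7.88 p [519.6 -18.7  90.2] yawx 100.50 tilt 0.03 dock(-114.9 0.9) F [ 0.9  0.7 -2.7] w 13.7 j [-0.059  0.472  1.944 -0.     0.725 -1.813]
world delta [ 0.9  0.1 -0.2] tool delta [-0.   0.2 -0.9] turn about tool y (rad) -0.002
```

View pics/s5.png

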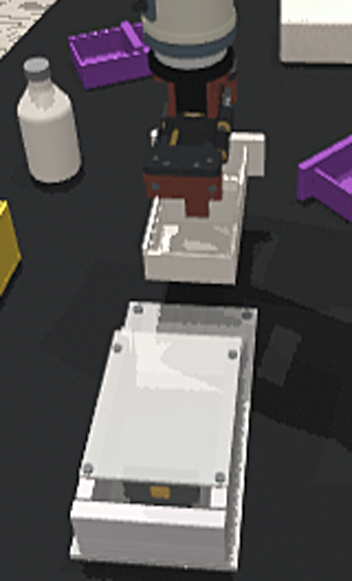

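View pics/t5.png

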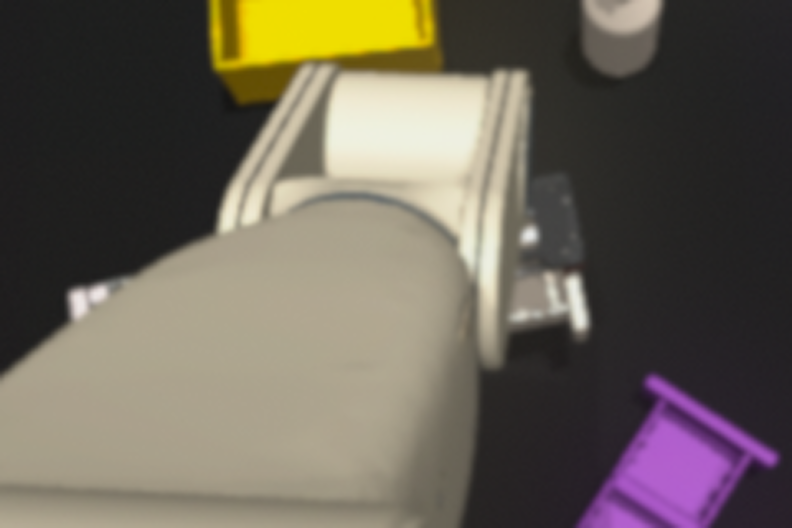

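The nose faces the dock: in the side crop the nose face runs from (145,265) to (237,268), with the dock mouth below it. Lowering to just above the apron and checking the lateral alignment.

drive_tool([
  [[0,10,-0.5,0,0,0,8],[0,12,-0.4,0,0,0,8],[0,12,0,0,0,0,8],[0,12,0,0,0,0,8],[0,8,0,0,0,0,8],[0,4,0,0,0,0,8],[0,0,0,0,0,0,8]],
])

```text
time: 8.57
position: [519.6, -18.3, 31.3]
tcp_rot: [0.454, -0.453, -0.542, 0.543]
contact_force: [-0.2, -0.6, -3.9]
gripper_width: 14.0
```

```bash
python3 - <<'E'
from h import *
info()
s=cam("side"); save(s,"s6.png",(180,190,290,290),6)
E
```

```text
t 8.57 p [519.6 -18.3  31.3] yawx 100.25 tilt 0.13 dock(-114.6 0.9) F [-0.2 -0.6 -3.9] w 14.0 j [-0.058  0.579  1.957  0.     0.608 -1.808]
```

View pics/s6.png

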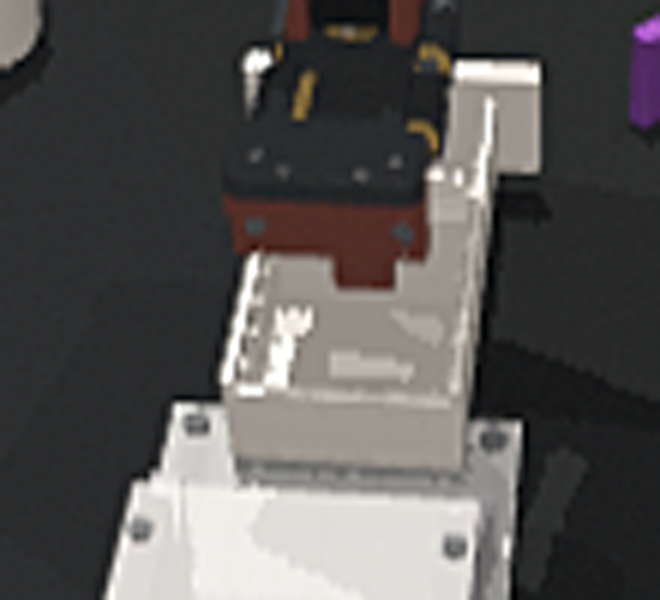

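```bash
python3 - <<'E'
from h import *
s=cam("side")
S=lambda p,z:onz(s,np.array(p)/6+[180,190]-[.42,.42],z)
D=lambda P:np.c_[(P[:,:2]-DO)@DX,(P[:,:2]-DO)@DY].round(1).tolist()
print("nose top",D(S([[227,393],[467,403]],49)),"nose bot",D(S([[237,466],[465,467]],15)))
print("plate top",D(S([[540,62]],65)),"plate right bottom",D(S([[540,172]],15)))
print("apron screws",D(S([[197,424],[493,440]],8)),"cover screws",D(S([[141,530],[455,546]],70)))
E
```

```text
nose top [[-28.0, -37.4], [-29.3, 46.8]] nose bot [[-24.3, -35.8], [-29.6, 45.8]]
plate top [[-199.5, 63.2]] plate right bottom [[-189.1, 64.3]]
apron screws [[-49.1, -55.2], [-49.1, 54.5]] cover screws [[50.6, -50.5], [49.8, 49.4]]
```

The tray sits about 4.7 mm to +y of the dock axis and is parallel to it within about 0.3°. I'll shift it by -4.8, lower it, and advance a little.

drive_tool([
  [[0,1,-2.4,0,0,0,8],[0,2,-2.4,0,0,0,8],[0,2,0,0,0,0,8],[5,0,0,0,0,0,8],[5,0,0,0,0,0,8],[5,0,0,0,0,0,8],[0,0,0,0,0,0,8]],
])

```text
time: 9.25
position: [522.0, -1.7, 27.7]
tcp_rot: [0.453, -0.453, -0.543, 0.543]
contact_force: [0.2, 0.6, -3.0]
gripper_width: 14.0
```

```bash
python3 - <<'E'
from h import *
info()
s=cam("side"); save(s,"s7.png",(180,190,290,290),6)
E
```

```text
t 9.25 p [522.   -1.7  27.7] yawx 100.31 tilt 0.02 dock(-98.8 -4.5) F [ 0.2  0.6 -3. ] w 14.0 j [-0.026  0.587  1.954  0.     0.601 -1.777]
```

View pics/s7.png

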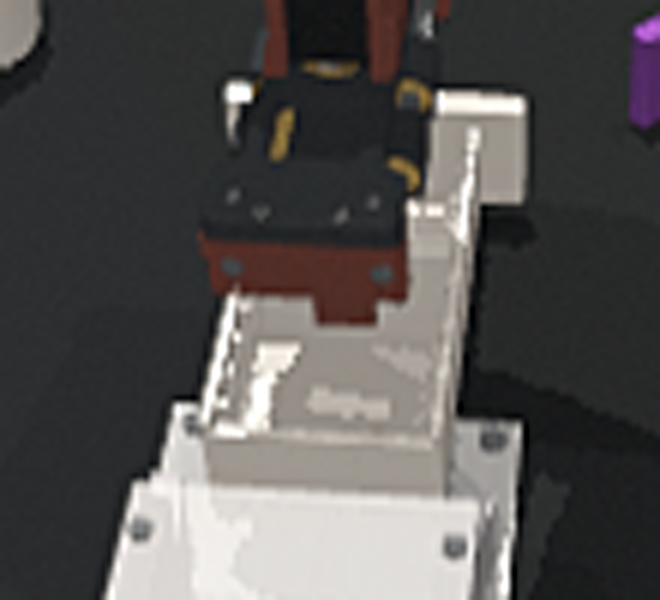

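```bash
python3 - <<'E'
from h import *
s=cam("side")
S=lambda p,z:onz(s,np.array(p)/6+[180,190]-[.42,.42],z)
D=lambda P:np.c_[(P[:,:2]-DO)@DX,(P[:,:2]-DO)@DY].round(1).tolist()
print("nose top",D(S([[206,434],[449,444]],46)),"plate",D(S([[527,95]],62)),D(S([[527,205]],12)))
E
```

```text
nose top [[-11.4, -42.2], [-12.8, 41.9]] plate [[-182.0, 59.0]] [[-171.9, 59.9]]
```

Nose centred (-0.2 mm) and parallel. Sliding in.

drive_tool([
  [[4,0.5,0,0,0,0,8],[6,0.5,0,0,0,0,8],[6,0.5,0,0,0,0,8],[6,0,0,0,0,0,8],[6,0,0,0,0,0,8],[6,0,0,0,0,0,8],[6,0,0,0,0,0,8],[0,0,0,0,0,0,8]],
])

```text
time: 10.02
position: [515.0, 37.7, 26.1]
tcp_rot: [0.453, -0.453, -0.543, 0.543]
contact_force: [0.5, -0.6, -2.6]
gripper_width: 14.0
```

```bash
python3 - <<'E'
from h import *
info()
E
```

```text
t 10.02 p [515.   37.7  26.1] yawx 100.32 tilt 0.02 dock(-58.7 -4.8) F [ 0.5 -0.6 -2.6] w 14.0 j [ 0.05   0.585  1.967  0.     0.59  -1.701]
```

drive_tool([
  [[4,0,0,0,0,0,8],[5,0,0.2,0,0,0,8],[5,0,0,0,0,0,8],[5,0,0,0,0,0,8],[5,0,0.2,0,0,0,8],[5,0,0,0,0,0,8],[0,0,0,0,0,0,8]],
])

```text
time: 10.6
position: [509.3, 66.0, 26.1]
tcp_rot: [0.453, -0.453, -0.543, 0.543]
contact_force: [-2.8, 0.9, -2.7]
gripper_width: 13.9
```

drive_tool([
  [[4,0,0,0,0,0,8],[4,0,0,0,0,0,8],[4,0,0,0,0,0,8],[4,0,0,0,0,0,8],[3,0,0,0,0,0,8],[0,0,0,0,0,0,8]],
])

```text
time: 11.1
position: [506.0, 84.4, 26.1]
tcp_rot: [0.453, -0.453, -0.543, 0.543]
contact_force: [-3.0, 0.7, -4.7]
gripper_width: 13.9
```

```bash
python3 - <<'E'
from h import *
info()
s=cam("side"); save(s,"s8.png",(170,190,290,385),3)
E
```

```text
t 11.10 p [506.   84.4  26.1] yawx 100.29 tilt 0.03 dock(-11.1 -4.6) F [-3.   0.7 -4.7] w 13.9 j [ 0.142  0.582  1.974  0.     0.586 -1.609]
```

View pics/s8.png

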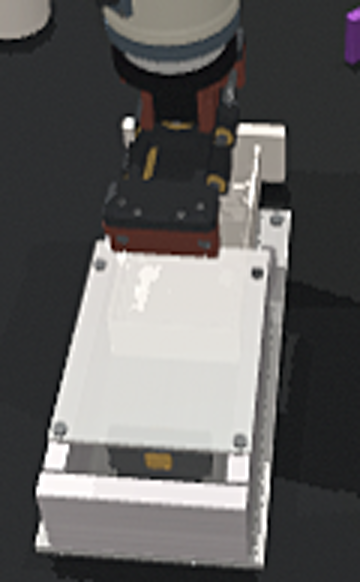

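drive_tool([
  [[3,0,0.4,0,0,0,8],[3,0,0.3,0,0,0,8],[0,0.7,0,0,0,0,8],[0,0.5,0,0,0,0,8],[0,0,0,0,0,0,8]],
])

```text
time: 11.57
position: [504.9, 89.8, 25.0]
tcp_rot: [-0.453, 0.453, 0.543, -0.542]
contact_force: [-1.8, 0.7, -3.1]
gripper_width: 14.0
```

drive_tool([
  [[0,0.5,0,0,0,0,8],[0,0.5,0,0,0,0,8],[0,0,0,0,0,0,8]],
])

```text
time: 11.82
position: [504.9, 89.6, 24.2]
tcp_rot: [-0.453, 0.453, 0.543, -0.543]
contact_force: [-2.7, 1.0, 2.3]
gripper_width: 13.6
```

Touchdown (Fz went from -3 to +2). Releasing with a small opening to stay clear of the cover edge.

drive_tool([
  [[0,0,0,0,0,0,20],[0,0,0,0,0,0,26],[0,0,0,0,0,0,26],[0,-5,0,0,0,0,26],[0,-15,0,0,0,0,26],[0,-25,0,0,0,0,26],[0,-35,0,0,0,0,26],[0,-35,0,0,0,0,26]],
])

```text
time: 12.48
position: [504.0, 89.4, 140.0]
tcp_rot: [0.454, -0.453, -0.542, 0.543]
contact_force: [1.0, -0.5, 0.4]
gripper_width: 26.0
```

```bash
python3 - <<'E'
from h import *
info(); p=DO-125*DX-0.4*DY; go(p[0],p[1],120,100.6)
s=cam("side"); save(s,"s9.png",(170,190,290,385),3)
E
```

```text
t 12.48 p [504.   89.4 140. ] yawx 100.25 tilt 0.09 dock(-5.9 -3.6) F [ 1.  -0.5  0.4] w 26.0 j [ 0.152  0.379  1.937  0.     0.827 -1.597]
world delta [  18.8 -117.7  -20. ] tool delta [-119.2   20.     2.4] turn about tool y (rad) -0.006
```

View pics/s9.png

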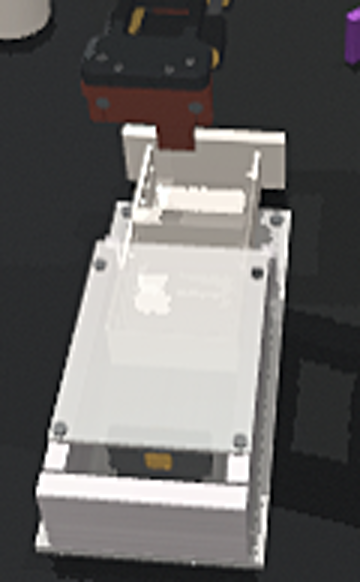

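drive_tool([
  [[-20,0,0.4,0,0,0,0],[-25,0,0.5,0,0,0,0],[-30,0,0.5,0,0,0,0],[-25,0,0.5,0,0,0,0],[-20,0,0.5,0,-0.006,0,0],[0,20,0,0,0,0,0],[0,20,0,0,0,0,0],[0,20,0,0,0,0,0]],
])

```text
time: 13.2
position: [524.4, -29.7, 78.9]
tcp_rot: [-0.451, 0.453, 0.544, -0.543]
contact_force: [0.2, -0.4, 0.3]
gripper_width: 0.8
```

drive_tool([
  [[0,20,0,0,0,0,0],[0,20,0,0,0,0,0],[0,15,0,0,0,0,0],[0,5,0,0,0,0,0],[0,0,0,0,0,0,0]],
])

```text
time: 13.62
position: [522.9, -29.0, 18.0]
tcp_rot: [0.452, -0.451, -0.544, 0.544]
contact_force: [0.3, -0.1, 0.8]
gripper_width: 0.4
```

```bash
python3 - <<'E'
from h import *
info()
s=cam("side"); save(s,"s10.png",(170,160,290,300),4)
t=cam("top"); save(t,"t10.png",(80,100,320,260),3.3)
E
```

```text
t 13.62 p [522.9 -29.   18. ] yawx 100.60 tilt 0.12 dock(-125.7 -0.4) F [ 0.3 -0.1  0.8] w 0.4 j [-0.078  0.607  1.95   0.     0.587 -1.834]
```

View pics/s10.png

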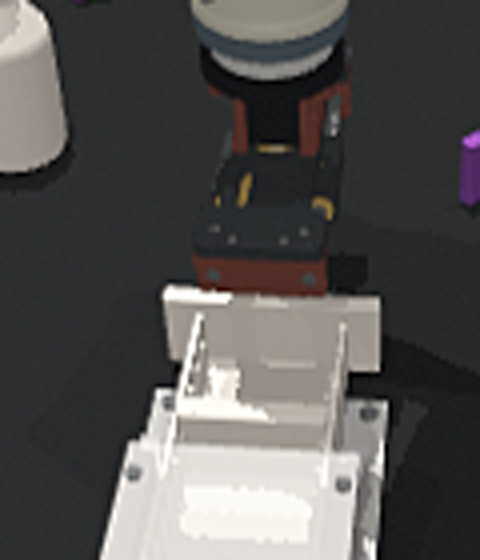

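View pics/t10.png

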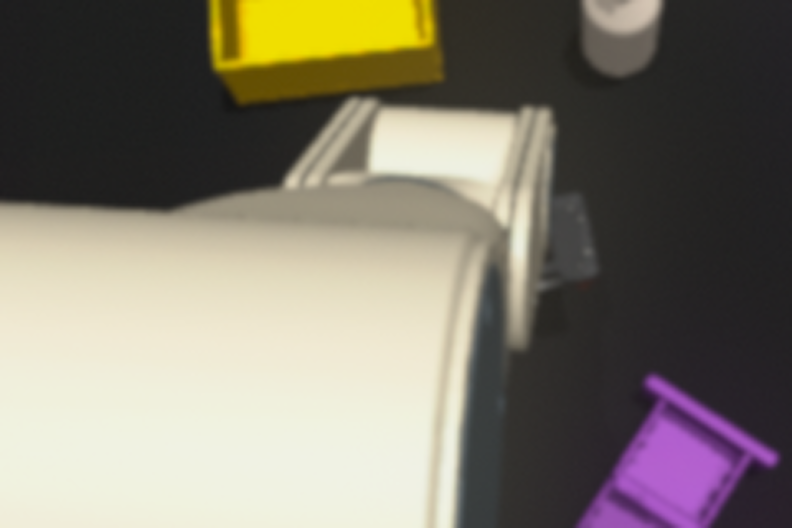

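Closed fingers are behind the middle of the plate, at about (265,300) in the side crop, and the tray is straight between the rails. Pushing slowly.

drive_tool([
  [[3,0,0,0,0,0,0],[4,0,0,0,0,0,0],[4,0,0,0,0,0,0],[4,0,0,0,0,0,0],[4,0,0,0,0,0,0],[4,0,0,0,0,0,0],[4,0,0,0,0,0,0],[3,0,0,0,0,0,0]],
])

```text
time: 14.38
position: [518.4, 0.8, 19.2]
tcp_rot: [-0.451, 0.452, 0.544, -0.544]
contact_force: [0.5, -3.5, 1.3]
gripper_width: 0.4
```

drive_tool([
  [[3,0,0,0,0,0,0],[3,0,0,0,0,0,0],[3,0,0,0,0,0,0],[3,0,0,0,0,0,0],[3,0,0,0,0,0,0],[3,0,0,0,0,0,0]],
])

```text
time: 14.88
position: [515.0, 18.4, 19.1]
tcp_rot: [-0.452, 0.452, 0.544, -0.544]
contact_force: [1.4, -5.5, 3.6]
gripper_width: 0.3
```

```bash
python3 - <<'E'
from h import *
info()
s=cam("side"); save(s,"s11.png",(170,160,290,300),4)
E
```

```text
t 14.88 p [515.   18.4  19.1] yawx 100.61 tilt 0.02 dock(-77.7 -1.3) F [ 1.4 -5.5  3.6] w 0.3 j [ 0.013  0.597  1.97  -0.     0.574 -1.743]
```

View pics/s11.png

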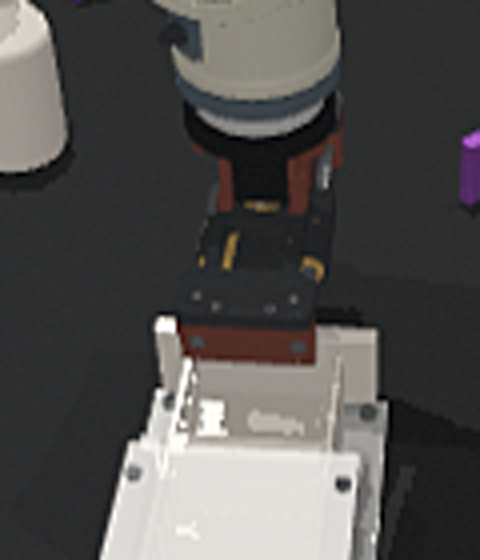

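drive_tool([
  [[2,0,0,0,0,0,0],[2,0,0.2,0,0,0,0],[2,0,0.2,0,0,0,0],[2,0,0.2,0,0,0,0],[2,0,0.2,0,0,0,0],[2,0,0,0,0,0,0]],
])

```text
time: 15.43
position: [511.8, 29.9, 19.1]
tcp_rot: [-0.452, 0.452, 0.544, -0.544]
contact_force: [0.0, -5.0, 4.1]
gripper_width: 0.2
```

drive_tool([
  [[2,0,0,0,0,0,0],[2,0,0,0,0,0,0],[2,0,0,0,0,0,0],[2,0,0,0,0,0,0]],
])

```text
time: 15.77
position: [510.3, 37.8, 19.0]
tcp_rot: [0.452, -0.452, -0.544, 0.544]
contact_force: [1.9, -4.2, 3.8]
gripper_width: 0.5
```

```bash
python3 - <<'E'
from h import *
info()
s=cam("side"); save(s,"s12.png",(160,180,300,385),2.8)
E
```

```text
t 15.77 p [510.3  37.8  19. ] yawx 100.61 tilt 0.01 dock(-57.7 -0.3) F [ 1.9 -4.2  3.8] w 0.5 j [ 0.051  0.595  1.978 -0.     0.569 -1.705]
```

View pics/s12.png

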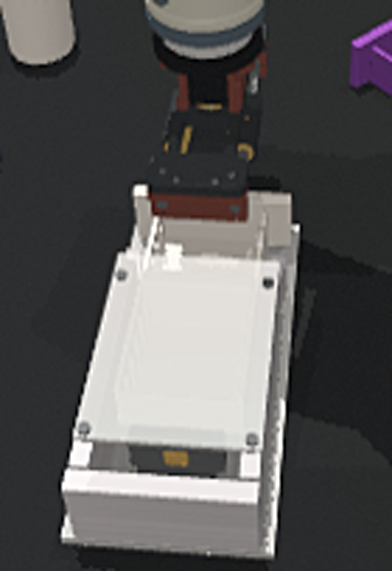

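drive_tool([
  [[1,0,0,0,0,0,0],[1,0,0,0,0,0,0],[1,0,0,0,0,0,0],[1,0,0,0,0,0,0],[1,0,0,0,0,0,0]],
])

```text
time: 16.23
position: [509.4, 42.6, 19.0]
tcp_rot: [0.452, -0.452, -0.544, 0.544]
contact_force: [1.3, -4.7, 4.4]
gripper_width: 0.4
```

drive_tool([
  [[1,0,0,0,0,0,0],[1,0,0,0,0,0,0]],
])

```text
time: 16.4
position: [509.1, 44.6, 19.0]
tcp_rot: [-0.452, 0.452, 0.544, -0.544]
contact_force: [1.4, -5.6, 4.9]
gripper_width: 0.1
```

drive_tool([
  [[1,0,0,0,0,0,0],[1,0,0,0,0,0,0]],
])

```text
time: 16.57
position: [508.7, 46.5, 19.0]
tcp_rot: [0.452, -0.452, -0.544, 0.544]
contact_force: [1.5, -5.4, 4.6]
gripper_width: 0.1
```

drive_tool([
  [[0.7,0,0,0,0,0,0],[0.7,0,0,0,0,0,0]],
])

```text
time: 16.73
position: [508.4, 47.9, 19.0]
tcp_rot: [0.452, -0.452, -0.544, 0.544]
contact_force: [0.9, -4.8, 4.0]
gripper_width: 0.6
```

drive_tool([
  [[0.7,0,0,0,0,0,0],[0.7,0,0,0,0,0,0]],
])

```text
time: 16.9
position: [508.2, 49.3, 19.0]
tcp_rot: [0.452, -0.452, -0.544, 0.544]
contact_force: [1.3, -5.3, 4.5]
gripper_width: 0.2
```

drive_tool([
  [[0.7,0,0,0,0,0,0],[0.7,0,0,0,0,0,0]],
])

```text
time: 17.07
position: [507.9, 50.6, 19.0]
tcp_rot: [0.452, -0.452, -0.544, 0.544]
contact_force: [0.3, -5.4, 4.2]
gripper_width: 0.6
```

```bash
python3 - <<'E'
from h import *
info()
s=cam("side"); save(s,"s13.png",(190,215,280,285),8)
E
```

```text
t 17.07 p [507.9  50.6  19. ] yawx 100.61 tilt 0.01 dock(-44.7 -0.3) F [ 0.3 -5.4  4.2] w 0.6 j [ 0.076  0.593  1.98  -0.     0.568 -1.68 ]
```

View pics/s13.png

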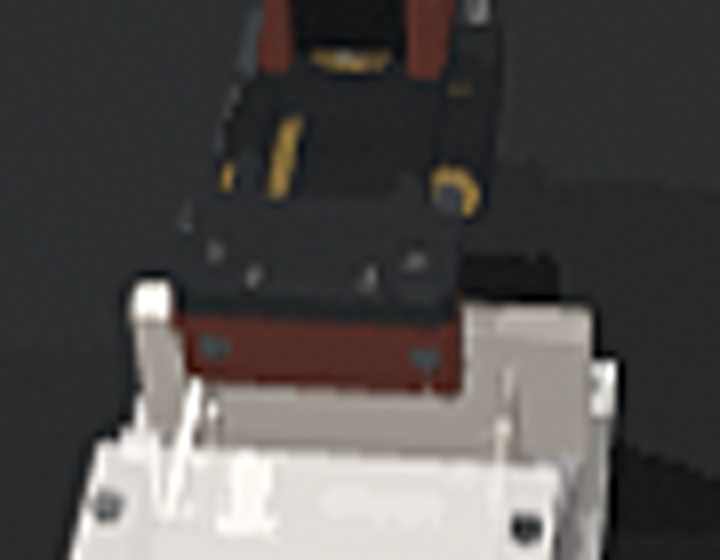

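```bash
python3 - <<'E'
from h import *
s=cam("side")
S=lambda p,z:onz(s,np.array(p)/8+[190,215]-[.44,.44],z)
D=lambda P:np.c_[(P[:,:2]-DO)@DX,(P[:,:2]-DO)@DY].round(1).tolist()
print("plate outer top R,L",D(S([[590,304],[133,282]],58)),"inner",D(S([[590,342],[133,318]],58)))
E
```

```text
plate outer top R,L [[-33.5, 58.9], [-32.9, -61.4]] inner [[-20.4, 59.7], [-20.3, -59.0]]
```

By the picture the plate's outer face is at about -32, so the nose is at about 138. It is square and centred. Continuing to feel for the stop.

drive_tool([
  [[0.7,0,0,0,0,0,0],[0.7,0,0,0,0,0,0]],
])

```text
time: 17.33
position: [507.7, 52.0, 19.0]
tcp_rot: [0.452, -0.452, -0.544, 0.544]
contact_force: [0.8, -5.1, 4.5]
gripper_width: 0.4
```

drive_tool([
  [[0.7,0,0,0,0,0,0],[0.7,0,0,0,0,0,0]],
])

```text
time: 17.5
position: [507.4, 53.3, 19.1]
tcp_rot: [0.452, -0.452, -0.544, 0.544]
contact_force: [1.6, -5.8, 3.9]
gripper_width: 0.5
```

drive_tool([
  [[0.7,0,0,0,0,0,0],[0.7,0,0,0,0,0,0]],
])

```text
time: 17.67
position: [507.2, 54.7, 19.0]
tcp_rot: [0.452, -0.452, -0.544, 0.544]
contact_force: [1.7, -5.2, 4.2]
gripper_width: 0.6
```

drive_tool([
  [[0.7,0,0,0,0,0,0],[0.7,0,0,0,0,0,0]],
])

```text
time: 17.83
position: [507.3, 55.3, 19.1]
tcp_rot: [0.451, -0.452, -0.544, 0.544]
contact_force: [3.5, -16.8, 4.4]
gripper_width: 0.4
```

drive_tool([
  [[0.7,0,0,0,0,0,0],[0.7,0,0,0,0,0,0]],
])

```text
time: 18.0
position: [508.4, 55.8, 19.3]
tcp_rot: [-0.45, 0.453, 0.545, -0.544]
contact_force: [6.6, -24.6, 2.5]
gripper_width: 0.7
```

Force rose from 5 to 17 to 25 N within 1.4 mm while the tool nearly stopped, so this is the stop, below its 30 N yield. I'll back off and check.

drive_tool([
  [[-2,0,0,0,0,0,0],[-4,0,0,0,0,0,0],[-15,0,0,0,0,0,0],[-25,0,0,0,0,0,0],[0,-20,0,0,0,0,0],[0,-30,0,0,0,0,0],[0,-40,0,0,0,0,0],[0,-40,0,0,0,0,0]],
])

```text
time: 18.67
position: [513.2, 12.6, 149.1]
tcp_rot: [0.453, -0.45, -0.543, 0.545]
contact_force: [2.1, 0.5, 0.6]
gripper_width: 0.5
```

drive_tool([
  [[-40,0,0,0,0,0,0],[-40,0,0,0,0,0,0],[-40,0,0,0,0,0,0],[-40,0,0,0,0,0,0],[0,-30,0,0,0,0,0],[0,-20,0,0,0,0,0]],
])

```text
time: 19.17
position: [543.7, -146.5, 198.6]
tcp_rot: [0.454, -0.451, -0.543, 0.544]
contact_force: [0.5, 1.5, -0.2]
gripper_width: 0.5
```

```bash
python3 - <<'E'
from h import *
info()
s=cam("side"); save(s,"s14.png",(160,200,300,385),4); save(s,"s14f.png",None,1.5)
t=cam("top"); save(t,"t14.png",(80,130,240,250),5)
E
```

```text
t 19.17 p [ 543.7 -146.5  198.6] yawx 100.42 tilt 0.20 dock(-245.0 0.7) F [ 0.5  1.5 -0.2] w 0.5 j [-2.850e-01  3.640e-01  1.786e+00  1.000e-03  9.950e-01 -2.038e+00]
```

View pics/s14.png

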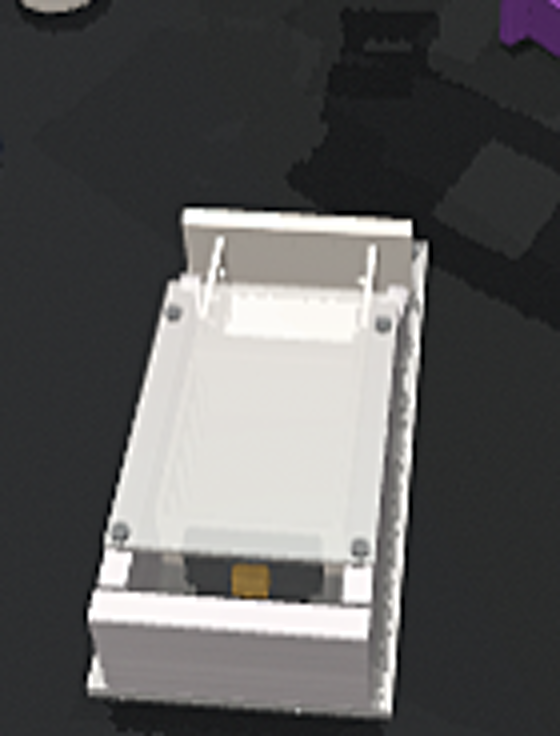

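View pics/t14.png

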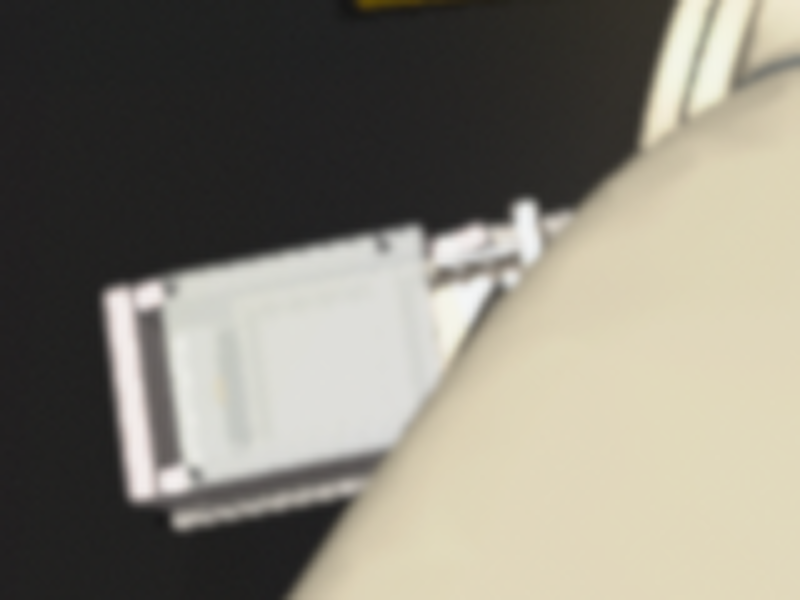

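View pics/s14f.png

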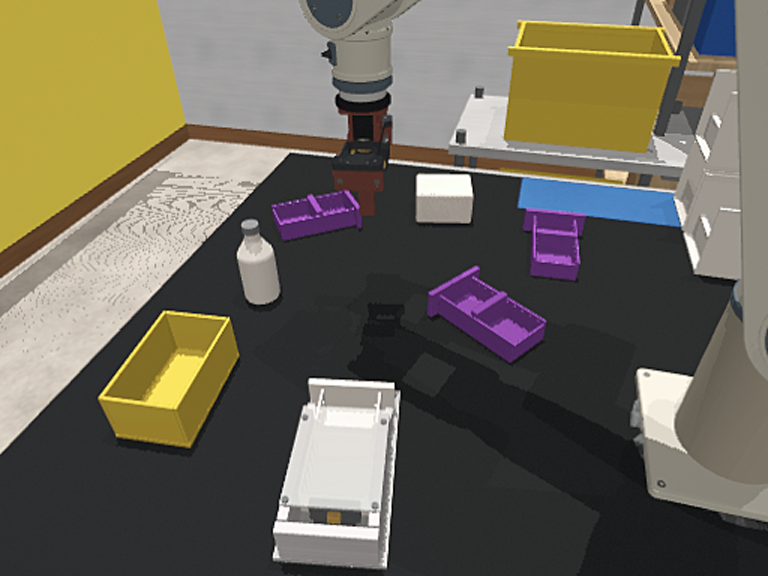

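```bash
python3 - <<'E'
from h import *
s=cam("side");t=cam("top")
S=lambda p,z:onz(s,np.array(p)/4+[160,200]-[.38,.38],z)
T=lambda p,z:onz(t,np.array(p)/5+[80,130]-[.4,.4],z)
D=lambda P:np.c_[(P[:,:2]-DO)@DX,(P[:,:2]-DO)@DY].round(1).tolist()
print("plate outer",D(S([[184,209],[412,220]],58)),"inner",D(S([[184,226],[412,236]],58)))
print("top plate outer/inner", D(T([[537,200],[513,205]],58)))
print("nose top",D(T([[243,300],[268,440]],42)))
for z in (20,40,50):print("stop front/back z",z,D(T([[243,380],[215,385]],z)))
save(t,"t15.png",(108,178,170,235),12)
save(s,"s15.png",(180,325,260,352),9)
E
```

```text
plate outer [[-27.0, -61.5], [-27.7, 57.8]] inner [[-15.3, -59.2], [-16.8, 58.6]]
top plate outer/inner [[-32.5, -62.0], [-19.5, -61.9]]
nose top [[135.3, -44.4], [132.5, 33.9]]
stop front/back z 20 [[147.8, -6.0], [163.4, -6.4]]
stop front/back z 40 [[141.8, -1.4], [157.2, -1.8]]
stop front/back z 50 [[138.9, 0.9], [154.1, 0.6]]
```

View pics/t15.png

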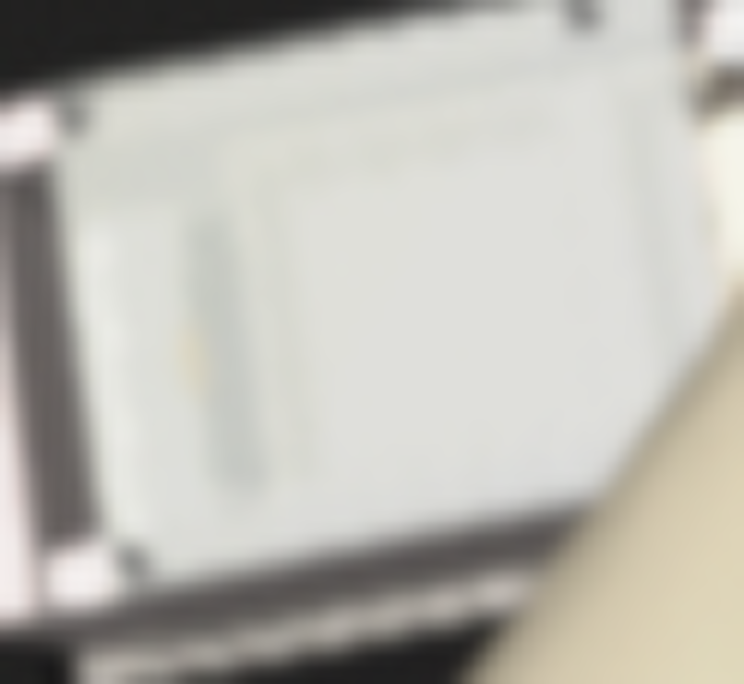

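View pics/s15.png

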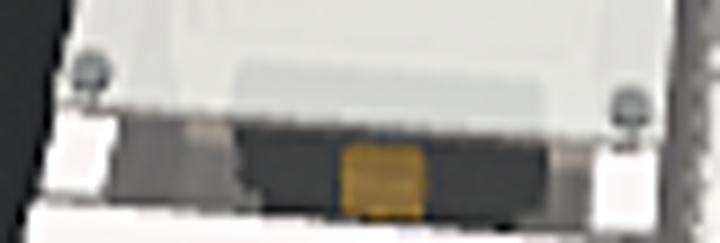

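The image is inconclusive at 2 mm. I'll probe once more: if the tray has stayed home, the force should jump at the same TCP spot (y≈55) with no sliding phase at about 5 N first.

```bash
python3 - <<'E'
from h import *
p=DO-70*DX-0.4*DY; go(p[0],p[1],110,100.6); go(p[0],p[1],19,100.6); 
E
```

```text
world delta [-31.4 170.2 -88.5] tool delta [173.   88.6  -0.6] turn about tool y (rad) 0.000
world delta [ -31.4  170.2 -179.5] tool delta [172.9 179.6  -0.6] turn about tool y (rad) 0.000
```

drive_tool([
  [[25,0,-0.6,0,0,0,0],[35,0,0,0,0,0,0],[38,5,0,0,0,0,0],[35,10,0,0,0,0,0],[25,15,0,0,0,0,0],[15,25,0,0,0,0,0],[0,30,0,0,0,0,0],[0,30,0,0,0,0,0]],
])

```text
time: 20.03
position: [511.7, 27.2, 82.1]
tcp_rot: [0.451, -0.45, -0.545, 0.545]
contact_force: [-0.1, -0.9, -0.8]
gripper_width: 0.3
```

drive_tool([
  [[0,30,0,0,0,0,0],[0,25,0,0,0,0,0],[0,10,0,0,0,0,0],[5,0,0,0,0,0,0],[5,0,0,0,0,0,0],[5,0,0,0,0,0,0],[5,0,0,0,0,0,0],[0,0,0,0,0,0,0]],
])

```text
time: 20.7
position: [510.3, 46.0, 20.3]
tcp_rot: [-0.451, 0.452, 0.545, -0.544]
contact_force: [-0.3, -0.1, -0.3]
gripper_width: 0.6
```

```bash
python3 - <<'E'
from h import *
info()
E
```

```text
t 20.70 p [510.3  46.   20.3] yawx 100.66 tilt 0.13 dock(-49.7 -1.8) F [-0.3 -0.1 -0.3] w 0.6 j [ 0.067  0.592  1.978  0.     0.569 -1.691]
```

drive_tool([
  [[2,0,0,0,0,0,0],[2,0,0,0,0,0,0],[2,0,0,0,0,0,0],[1,0,0,0,0,0,0]],
])

```text
time: 21.03
position: [508.4, 52.0, 19.2]
tcp_rot: [-0.452, 0.452, 0.544, -0.544]
contact_force: [-0.2, 0.0, -0.2]
gripper_width: 0.4
```

drive_tool([
  [[0.5,0,0,0,0,0,0],[0.5,0,0,0,0,0,0]],
])

```text
time: 21.2
position: [508.1, 52.8, 19.0]
tcp_rot: [0.452, -0.452, -0.544, 0.544]
contact_force: [0.3, 0.2, -0.3]
gripper_width: 0.3
```

drive_tool([
  [[0.5,0,0,0,0,0,0],[0,0,0,0,0,0,0]],
])

```text
time: 21.37
position: [508.0, 53.3, 18.9]
tcp_rot: [0.452, -0.452, -0.544, 0.544]
contact_force: [-0.2, 0.0, 0.7]
gripper_width: 0.2
```

drive_tool([
  [[0.5,0,0,0,0,0,0],[0,0,0,0,0,0,0]],
])

```text
time: 21.53
position: [507.9, 53.8, 18.9]
tcp_rot: [0.452, -0.452, -0.544, 0.544]
contact_force: [0.5, -0.3, -0.6]
gripper_width: 0.4
```

drive_tool([
  [[0.5,0,0,0,0,0,0],[0,0,0,0,0,0,0]],
])

```text
time: 21.7
position: [507.9, 54.3, 19.0]
tcp_rot: [-0.452, 0.452, 0.544, -0.544]
contact_force: [0.5, -0.0, -0.1]
gripper_width: 0.5
```

drive_tool([
  [[0.5,0,0,0,0,0,0],[0,0,0,0,0,0,0]],
])

```text
time: 21.87
position: [507.7, 54.8, 19.0]
tcp_rot: [0.452, -0.452, -0.544, 0.544]
contact_force: [1.0, 0.2, 0.6]
gripper_width: 0.6
```

drive_tool([
  [[0.5,0,0,0,0,0,0],[0,0,0,0,0,0,0]],
])

```text
time: 22.03
position: [507.7, 55.2, 19.0]
tcp_rot: [0.452, -0.452, -0.544, 0.544]
contact_force: [0.4, -1.6, 0.8]
gripper_width: 0.2
```

drive_tool([
  [[0.5,0,0,0,0,0,0],[0,0,0,0,0,0,0]],
])

```text
time: 22.2
position: [508.0, 55.4, 19.1]
tcp_rot: [-0.451, 0.452, 0.544, -0.544]
contact_force: [1.4, -3.5, -1.1]
gripper_width: 0.5
```

drive_tool([
  [[0.4,0,0,0,0,0,0],[0,0,0,0,0,0,0]],
])

```text
time: 22.37
position: [508.1, 55.5, 19.1]
tcp_rot: [-0.451, 0.452, 0.544, -0.544]
contact_force: [1.5, -6.3, 0.5]
gripper_width: 0.8
```

drive_tool([
  [[0.6,0,0,0,0,0,0],[0,0,0,0,0,0,0]],
])

```text
time: 22.53
position: [508.2, 55.6, 19.2]
tcp_rot: [0.451, -0.452, -0.544, 0.544]
contact_force: [3.5, -10.9, -0.0]
gripper_width: 0.9
```

drive_tool([
  [[0.5,0,0,0,0,0,0],[0,0,0,0,0,0,0]],
])

```text
time: 22.7
position: [508.2, 55.6, 19.2]
tcp_rot: [0.451, -0.452, -0.544, 0.544]
contact_force: [3.3, -14.7, -0.1]
gripper_width: 0.3
```

The tray is solidly against the stop: 15 N with no travel, at the same place as before. Withdrawing slowly, then a final look.

drive_tool([
  [[-1,0,0,0,0,0,0],[-2,0,0,0,0,0,0],[-4,0,0,0,0,0,0],[-15,0,0,0,0,0,0],[-25,0,0,0,0,0,0],[0,-30,0,0,0,0,0],[0,-40,0,0,0,0,0],[0,-40,0,0,0,0,0]],
])

```text
time: 23.37
position: [514.7, 10.6, 129.2]
tcp_rot: [0.453, -0.451, -0.543, 0.545]
contact_force: [0.7, 0.7, 0.3]
gripper_width: 0.6
```

drive_tool([
  [[-40,0,0,0,0,0,0],[-40,0,0,0,0,0,0],[-40,0,0,0,0,0,0],[0,-20,0,0,0,0,0],[0,0,0,0,0,0,0],[0,0,0,0,0,0,0]],
])

```text
time: 23.87
position: [538.4, -107.2, 149.4]
tcp_rot: [-0.451, 0.452, 0.544, -0.544]
contact_force: [-0.1, 0.8, -0.6]
gripper_width: 0.5
```

```bash
python3 - <<'E'
from h import *
info()
s=cam("side"); save(s,"s16.png",None,1.5)
E
```

```text
t 23.87 p [ 538.4 -107.2  149.4] yawx 100.56 tilt 0.08 dock(-205.4 -1.2) F [-0.1  0.8 -0.6] w 0.5 j [-0.218  0.411  1.853  0.     0.876 -1.974]
```

View pics/s16.png

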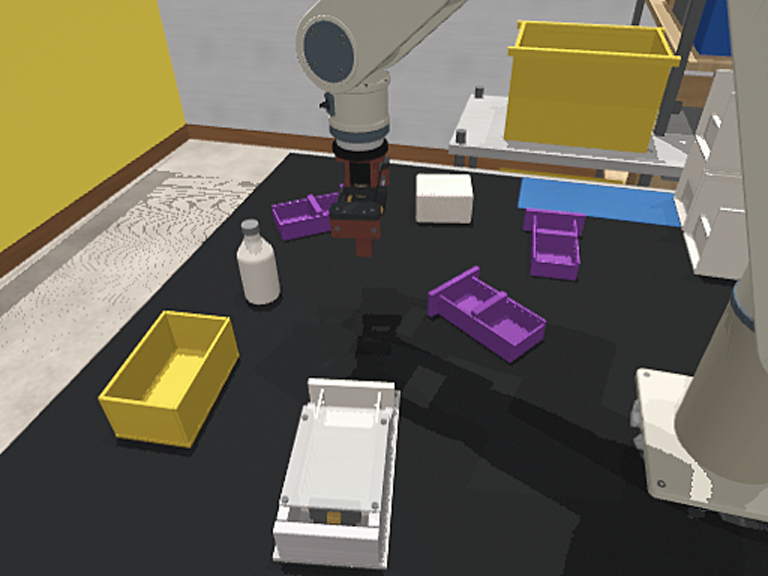

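The tray sits square in the dock, with its plate at about (352,390). The tote (170,378), bottle (258,265) and wipes (443,198) are where they started, and the arm is clear.

```bash
python3 -c "
from plant import *
print(finish_job())"
```

```text
the job is handed in; nothing more can be done
None
```

The white tray is turned end for end and pushed home in the dock, and the job is handed in at about 24 s of the 64 s allowed. I carried it by the grip wall, slid it nose first between the rails, let go, and pushed its end plate with closed fingers until I felt the stop. No verdict came back.

**Stop contact:** sliding took about 5 N. Then the force rose to about 25 N with the tool almost stopped and the nose at roughly 142 mm by my estimate. That is below the stop's 30 N yield.

**Second probe:** it met the plate at the same place, and the force climbed to about 15 N with under 0.5 mm of travel. So the tray had stayed against the stop.

**Final picture:** the tray is square in the dock, the arm is clear, and the tote, bottle and wipes show no movement.

**Not settled:**
- The home pin cannot be read directly, so "home" rests on the force evidence.
- The top picture is too coarse to show a gap of 2 mm or less at the nose.
- The two cameras put the plate's outer face about 5 mm apart, at -27 mm (side) and -32 mm (top). The side view fits where the fingers touched.

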